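Trip the ratchet pawl and ease the tipped wash drum back

TASK

The bearing-wash drum stands tipped over its drip tray, hanging on the ratchet pawl. Pull the pawl's trip lever right over to off, then take the crank, wind it up a little so that the pawl springs clear of the ratchet wheel, and ease the drum back by the crank, never letting it run, until the crank arm lies gently against the rubber rest buffer; only then let go, with the lever left off. Don't force the lever, don't prise at the pawl itself, don't press or drop the crank into the buffer, and leave the other things on the bench where they lie.

Things in the scene. Friction and masses are not known exactly. Their poses are not given: they have to be found in the camera images.
- stand: grey steel stand of the wash drum, fixed; base 200 x 280 mm, a drip tray (rim 32 mm) joined on its +x side. Origin on the bench under mid-shaft: x towards the tray, y along the shaft to the ratchet side, z up. Shaft at z = 160 mm; 140 mm wide metal drum between cheeks at y = +-90; ratchet wheel (101 mm, 18 teeth) at y = 110, crank arm (100 mm from shaft to grip axis) at y = -122.
- drum (a joint): tilt of drum, wheel and crank (one piece), rad: 0 = mouth up, growing as it is wound up and tips to the tray; starts 1.5 to 2.3, held by the pawl. Its weight (some 2 kg, centre 47 mm off the shaft) turns it back towards 0: 2 to 13 N at the grip. The grip lies (angle - 1.15) rad from straight above the shaft, towards the tray. The buffer stops the drum somewhere between 0.2 and 0.6.
- lever (a joint): trip lever, rad: 0 = on (leans 0.35 rad to the tray; its start), 0.80 = off (leans 0.45 rad the other way; end stop). Stays where left; some 4 to 6 N at its knob moves it. It works the pawl through a spring: at off the spring draws the pawl outwards, but a loaded tooth holds it in until the crank takes the load; then it springs out.
- trip_knob: cross bar at the top of the 60 mm trip lever, 13 mm thick, 34 mm long along the stand's y; origin at its middle, about 284 mm above the bench, at y = 133 mm of the stand. The lever turns on a bolt at x = -60, z = 228 mm of the stand, so the bar moves 47 mm towards the stand's -x from on to off. Free above and on both sides.
- pawl: steel pawl on the same bolt as the lever, 57 mm from the bolt to its nose; origin at the bolt
- pawl_tip (a point): nose of the pawl; 206 mm above the bench while it is in the teeth, 225 mm or more once it has sprung clear (235 mm with the lever fully off)
- buffer: grey post, 20 x 30 mm, 200 mm high, in the crank arm's plane (y = -122 mm of the stand) on the side away from the tray; through it, 196 mm above the bench, is screwed a stud with a rubber dome (22 mm) pointing to +x of the stand, that stops the crank arm and so the drum; how far it is screwed out differs each time and must be felt. Origin at the post's foot.
- skate_key: rusty clamp-on skate key lying flat, 90 x 40 x 10 mm; origin under its middle
- punch: heavy brass drift punch lying on the bench, 130 mm long, 14 mm thick; origin under its middle
- truck: red steel skate truck, 90 x 130 x 50 mm; origin under its base plate
- stopper: black rubber toe stopper, 46 mm wide, 40 mm high; origin under its middle
- skate_wheel: pale skate wheel lying flat, 58 mm wide, 31 mm high; origin under its middle
- bearing0: small steel ball bearing, 22 mm wide, 7 mm high, lying in the drip tray
- bearing1: another such bearing in the tray
- bearing2: another such bearing in the tray
- crank_grip: middle of the crank's black grip, on its axis: a sleeve of 26 mm diameter, 90 mm long, turning freely on its pin, parallel to the stand's y, at y = -130 to -220 mm of the stand. Free all round and above.

How it is judged:
On the way, in this order (a step that is already met when the one before it is completed fails the run):
1. the trip lever is pulled over to off (value of joint lever above 0.6 rad), for 0.1 s.
2. the pawl has sprung clear of the teeth with the drum still wound up (z of pawl_tip in the frame of stand above 0.222 m and value of joint lever above 0.6 rad and value of joint drum above 1.3 rad), for 0.1 s.
3. the crank has been eased onto the buffer with the hand still on the crank grip (contact force between buffer and anything else above 0.5 N and contact force between the fingers and crank_grip above 0.5 N and value of joint drum below 0.75 rad), for 0.15 s.
At the end, for the whole second after the job is handed in: the drum is back and at rest, its crank arm lying against the rubber buffer (tilt below 0.75 rad, buffer carrying at least 0.6 N, turning slower than 0.05 rad/s), the lever is off (above 0.6 rad) and the pawl nose is clear of the teeth (above 222 mm) (contact force between buffer and anything else above 0.6 N and value of joint drum below 0.75 rad and velocity of joint drum between -0.05 and 0.05 rad/s and value of joint lever above 0.6 rad and z of pawl_tip in the frame of stand above 0.222 m); the robot touches nothing.
It fails at once if the drum runs back faster than 2 rad/s once the lever is tripped (value of joint lever above 0.3 rad and velocity of joint drum below -2 rad/s).
It fails at once if the crank is pressed or dropped into the buffer with more than 25 N (contact force between buffer and anything else above 25 N).
It fails at once if the trip lever's knob is forced with more than 30 N (contact force between the fingers and trip_knob above 30 N).
It fails at once if the pawl itself is prised with more than 10 N (contact force between the fingers and pawl above 10 N).
It fails at once if a bystander is moved by more than 20 mm (distance of any of skate_key, punch, truck, stopper, skate_wheel, bearing0, bearing1, bearing2 from where it was at the start of the episode above 0.02 m).
It also fails if it takes over 72 s, if anything falls off the work surface, if the arm or the gripper's body presses on something with over 40 N, if the wrist force passes 120 N, or if a joint passes its speed limit or range.

ROBOT

A 6-joint arm with a two-finger parallel gripper is mounted at the origin on the work surface. World frame = base frame: x ahead of the robot, y to its left, z up, the work surface at z = 0. Lengths are in m, angles in rad, forces in N, time in s.
With the tool pointing down it reaches from about 0.275 to 0.775 m from the base axis. Payload 14.6 kg.
Tool frame: the origin (TCP) lies at the very end of the fingers, on their centre line; the grasp point (between the pads) lies 19 mm behind it; z points along the fingers, y is the line along which they close (so a half turn about z gives the same grasp; the last joint's range is limited). The gripper opens to 85 mm and grips with 20 to 120 N. Pads are 22 mm wide; open, the fingers measure 114 mm over their backs; the gripper's body (76 mm by 85 mm) begins 54 mm behind the grasp point. The pads swing forward as they close: fully open they stand 13 mm farther back than shut.
Start: joints at [-1.498, 0.263, -0.048, 1.259, 0, 1.415], TCP at [0.119, -0.511, 0.231] pointing down, gripper open.
Joint ranges: [-2.65, 2.65], [-0.89, 1.7], [-1.18, 1.37], [-2.13, 2.11], [-1.35, 1.29], [-3.14, 3.14]. Speed limits (rad/s): [1.89, 1.89, 2.57, 2.79, 3.14, 3.14].

INTERFACE

Orientations are given as a unit quaternion [x, y, z, w].
In Python, from workcell import sensors, vision, r gives the robot as it stands.
- The arm moves only by the tool servo_tool, never from a script. Its argument "rows" is a list of rows, each a list of 7 numbers: the turn, a rotation vector about the tool's x, y, z scaled (see below), then the shift along the tool's x, y, z scaled (see below), then the closure, from -1 (fully open) to 1 (shut), so that 0 is half open. In form: [[rx, ry, rz, tx, ty, tz, grip], ...]. A call has exactly 10 rows; each row is the pose to reach, as a shift and turn from the pose commanded when the call began, along the tool's axes at that moment, turning the shorter way round; what a row does not reach only later rows make up. The controller multiplies each number of a shift by 0.25 m and each number of a turn by pi rad. A row lasts 1/10 s, in which the tool goes at most 50 mm and 8.59 degrees, less where a joint would pass 70% of its speed; a pose out of reach is approached as far as the arm can. A call with a number of a shift or a turn outside -1 to 1 is refused whole. A call with a gripper value outside its range is refused whole. The fingers move at their own pace and stop on an object; the grip force is fixed at half the most. Time passes only in rows, so rows that repeat a pose let the fingers close, or fill a call up. It gives the time, the measured TCP pose, the force, the opening and the grip force at its end, in the units of the state.
- sensors.sense(): the state, without advancing time (a new reading comes with each control period).
- vision.capture(name): name is "scene" or "top" or "wrist"; returns a dict with "pixels" (384x512x3 uint8, red, green, blue), "range_z" (384x512 float32, m along the optical axis (not along the pixel's ray), 0 where there is no reading), "fx", "fy", "cx", "cy" (pixels), "R" (3x3) and "t" (3): a world point X has camera coordinates R X + t. Camera axes: x right, y down, z forward; pixel columns grow to the right and rows downward; lengths in m; the calibration is good to about 2 mm. The wrist camera is an equidistant fisheye: a pixel r from the principal point sees the ray r / f radians off the axis. A picture is of the moment at which its call begins.
- r.finish_job(): hands the job in; it is judged then, once.
The state is a dict: "t": time; "joints": joint angles; "joint_vel": joint speeds; "effort": joint torques, N m; "position": TCP position; "tcp_rot": TCP orientation; "force": force on the tool from outside, world axes, zero at the start; "moment": the same for the moment, N m; "grip_width": finger opening in m; "grasp_force": force on a finger pad.
Only numpy, scipy, OpenCV 4.12 (cv2) and the standard library are available. Lean on these libraries where they do the work, as an engineer would, in place of code of your own. Each camera call takes 0.05 s, during which the arm holds its last target. There are 200 camera calls.

## Working session

There is one attempt and no reset: what is moved stays moved. The work goes in short steps, Python scripts to look and compute and a tool call to move; the robot and the scene stay as the last step left them, time stands still between calls to the robot, and variables do not carry over. Pictures are saved under pics/ and viewed, at most 10 in all, crops included, and the job is handed in when it is done.

Besides the shell and the picture viewer there is one more tool, called after "Emit:" as name([rows], argument=value, ...), one row to a line, values as JSON. servo_tool: Moves the arm, as the interface text tells. Its arguments: {"type":"object","properties":{"rows":{"type":"array"}},"required":["rows"]}

```bash
mkdir -p pics; ls; cat > h.py <<'E'
import numpy as np,cv2
from workcell import sensors,vision,r
def cap(n,save=None):
    c=vision.capture(n)
    np.savez('pics/%s.npz'%(save or n),**{k:np.asarray(v) for k,v in c.items()})
    if save: cv2.imwrite('pics/%s.png'%save,c['pixels'][:,:,::-1])
    return c
def pt(c,u,v):
    z=c['range_z'][int(v),int(u)]
    p=np.array([(u-c['cx'])/c['fx']*z,(v-c['cy'])/c['fy']*z,z])
    return c['R'].T@(p-c['t'])
def cloud(c):
    v,u=np.mgrid[:384,:512];z=c['range_z']
    P=np.stack([(u-c['cx'])/c['fx']*z,(v-c['cy'])/c['fy']*z,z],-1)
    return (P-c['t'])@c['R']
E
python3 - <<'E'
from h import *
a=cap('scene','s0');b=cap('top','t0')
cv2.imwrite('pics/both.png',cv2.resize(np.vstack([a['pixels'],b['pixels']])[:,:,::-1],(400*1,600)))
for c in(a,b):print(c['R'],c['t'],c['fx'])
print(sensors.sense())
E
```

```text
pics
[[ 0.27892742  0.96028228 -0.00757926]
 [ 0.73703765 -0.21912905 -0.63934182]
 [-0.61560945  0.17274377 -0.76888529]] [-0.10085795 -0.34151744  1.646128  ] 421.44142798607777
[[ 0.01716193 -0.99980019 -0.01024957]
 [-0.99881256 -0.0166757  -0.04577534]
 [ 0.04559527  0.01102299 -0.99889918]] [-0.04341807  0.59138235  1.46824234] 425.22336001716695
{'t': 0.1, 'joints': array([-1.49833117e+00,  2.63496363e-01, -4.88337739e-02,  1.25943370e+00,
       -1.63397766e-05,  1.41548740e+00]), 'joint_vel': array([-0.00011978,  0.0003279 ,  0.00159654,  0.00197942, -0.00026288,
       -0.00153853]), 'effort': array([ 3.63297702e-03, -6.38575172e+01,  3.85062110e+01,  9.99523269e-03,
       -1.82164772e-04,  1.14428936e-06]), 'position': array([ 0.11851809, -0.51119913,  0.23087674]), 'tcp_rot': array([ 9.93521761e-01,  1.13641001e-01,  1.18693454e-05, -4.83676171e-04]), 'force': array([-0.40663037,  0.94283997,  0.75526678]), 'moment': array([-0.02674863, -0.07018462,  0.00761335]), 'grasp_force': 0.0, 'grip_width': 0.08509809122215234}
```

View pics/s0.png

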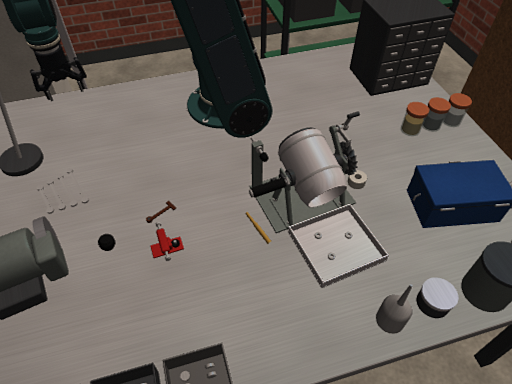

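View pics/t0.png

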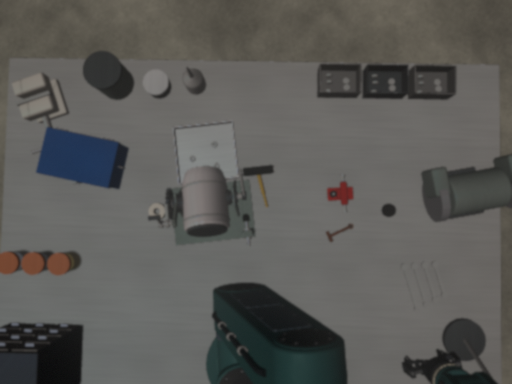

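```bash
python3 - <<'E'
from h import *
a=dict(np.load('pics/s0.npz'));b=dict(np.load('pics/t0.npz'))
cv2.imwrite('pics/crop.png',np.hstack([cv2.resize(a['pixels'][100:290,240:390],(400,507),interpolation=2),cv2.resize(b['pixels'][115:252,145:285-32],(400,507),interpolation=2)])[:,:,::-1])
for n,c in(('s',a),('t',b)):
    P=cloud(c);ok=c['range_z']>0
    for z in (.05,.2,.28,.3):
        pass
    m=ok&(P[...,2]>.265)&(P[...,2]<.30)&(P[...,0]>.35)&(P[...,0]<.8)&(abs(P[...,1])<.35)
    l,k=0,0
    nn,lab,st,ce=cv2.connectedComponentsWithStats(m.astype('uint8'))
    for i in range(1,nn):
        if st[i,4]>4: q=P[lab==i];print(n,ce[i].round(),st[i,4],q.min(0).round(3),q.max(0).round(3),np.median(q,0).round(3))
E
```

```text
s [353. 115.] 70 [0.487 0.243 0.265] [0.509 0.279 0.295] [0.503 0.256 0.289]
t [154. 217.] 64 [0.491 0.242 0.266] [0.509 0.278 0.296] [0.503 0.258 0.29 ]
```

View pics/crop.png

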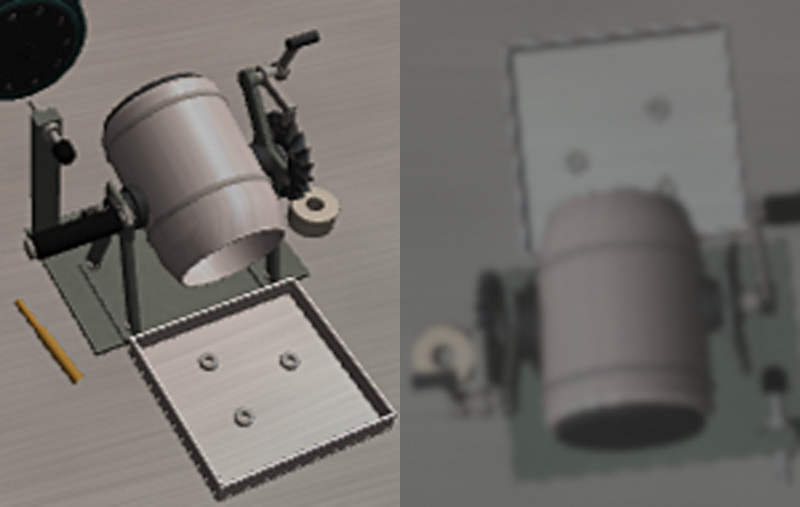

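```bash
python3 - <<'E'
from h import *
a=dict(np.load('pics/s0.npz'));b=dict(np.load('pics/t0.npz'))
for n,c,box in(('s',a,(250,290,165,205)),('s',a,(245,268,135,190)),('t',b,(235,280,160,185)),('t',b,(240,258,205,250))):
    P=cloud(c);u0,u1,v0,v1=box
    q=P[v0:v1,u0:u1].reshape(-1,3);col=c['pixels'][v0:v1,u0:u1].reshape(-1,3).max(1)
    m=(q[:,2]>.05)&(col<70);q=q[m]
    print(n,box,len(q),q.min(0).round(3),q.max(0).round(3),np.percentile(q,[10,50,90],axis=0).round(3).tolist())
    if box[0] in(250,235):
        for y0 in np.arange(-.15,.1,.015):
            s=q[(q[:,1]>=y0)&(q[:,1]<y0+.015)]
            if len(s)>5:print(round(y0,3),len(s),np.percentile(s,[5,50,95],axis=0).round(3).tolist())
# tray rim & base: white points z~.032
P=cloud(b)
for z0,z1,x0,x1 in((.02,.04,.6,.85),(.003,.016,.4,.62)):
    m=(P[...,2]>z0)&(P[...,2]<z1)&(P[...,0]>x0)&(P[...,0]<x1)&(P[...,1]>-.06)&(P[...,1]<.3)
    nn,lab,st,ce=cv2.connectedComponentsWithStats(m.astype('uint8'))
    for i in range(1,nn):
        if st[i,4]>60:q=P[lab==i];print(st[i],cv2.minAreaRect(q[:,:2].astype('f4')),cv2.boxPoints(cv2.minAreaRect(q[:,:2].astype('f4'))).round(3).tolist())
E
```

```text
s (250, 290, 165, 205) 762 [ 0.449 -0.262  0.051] [1.293 0.065 1.047] [[0.465, -0.06, 0.077], [0.601, -0.005, 0.183], [0.656, 0.047, 0.249]]
-0.09 9 [[0.647, -0.08, 0.229], [0.654, -0.079, 0.236], [0.657, -0.076, 0.245]]
-0.075 62 [[0.641, -0.074, 0.235], [0.655, -0.068, 0.246], [0.662, -0.061, 0.251]]
-0.06 62 [[0.641, -0.059, 0.233], [0.654, -0.052, 0.247], [0.66, -0.046, 0.251]]
-0.045 59 [[0.639, -0.044, 0.235], [0.652, -0.037, 0.246], [0.659, -0.031, 0.25]]
-0.03 92 [[0.452, -0.029, 0.061], [0.642, -0.019, 0.242], [0.656, -0.016, 0.25]]
-0.015 146 [[0.464, -0.014, 0.059], [0.467, -0.008, 0.12], [0.653, -0.001, 0.25]]
-0.0 106 [[0.463, 0.001, 0.06], [0.567, 0.006, 0.173], [0.652, 0.012, 0.249]]
0.015 9 [[0.591, 0.015, 0.197], [0.645, 0.018, 0.237], [0.649, 0.023, 0.244]]
0.03 112 [[0.528, 0.033, 0.057], [0.563, 0.04, 0.125], [0.595, 0.045, 0.182]]
0.045 80 [[0.55, 0.045, 0.095], [0.595, 0.049, 0.152], [0.605, 0.058, 0.183]]
0.06 22 [[0.526, 0.06, 0.161], [0.537, 0.062, 0.176], [0.553, 0.065, 0.183]]
s (245, 268, 135, 190) 495 [ 0.283 -0.262  0.051] [1.293 0.03  1.047] [[0.459, -0
[... 737 characters left out ...]
] [0.524 0.012 1.493] [[0.464, -0.016, 0.15], [0.502, -0.0, 0.206], [0.513, 0.009, 0.21]]
[173 120  63  64 261] ((0.7289213538169861, 0.15542958676815033), (0.2010415941476822, 0.21052618324756622), 7.440211296081543) [[0.6159999966621399, 0.24699999392032623], [0.6430000066757202, 0.03799999877810478], [0.8420000076293945, 0.06400000303983688], [0.8149999976158142, 0.27300000190734863]]
[ 168  184   99   63 1473] ((0.5090022087097168, 0.1130731850862503), (0.21660025417804718, 0.34304890036582947), 1.0315018892288208) [[0.39800000190734863, 0.28299999237060547], [0.40400001406669617, -0.05999999865889549], [0.6200000047683716, -0.0560000017285347], [0.6140000224113464, 0.28700000047683716]]
```

Emit:
servo_tool([
  [0,0,-0.04,0.1,-0.03,-0.2,1],
  [0,0,-0.09,0.2,-0.07,-0.4,1],
  [0,0,-0.13,0.3,-0.1,-0.6,1],
  [0,0,-0.18,0.4,-0.14,-0.68,1],
  [0,0,-0.22,0.5,-0.18,-0.68,1],
  [0,0,-0.27,0.6,-0.22,-0.68,1],
  [0,0,-0.32,0.7,-0.26,-0.68,1],
  [0,0,-0.37,0.8,-0.3,-0.68,1],
  [0,0,-0.42,0.9,-0.33,-0.68,1],
  [0,0,-0.466,0.9,-0.33,-0.68,1],
])

```text
t: 1.1
position: [0.321, -0.3788, 0.4011]
tcp_rot: [0.668, 0.744, 0.0, -0.0]
force: [-0.3, -0.1, -0.2]
grip_width: 0.0001
grasp_force: 0.0
```

Emit:
servo_tool([
  [0,0,0,0.15,0.06,0,1],
  [0,0,0,0.3,0.12,0,1],
  [0,0,0,0.45,0.18,0,1],
  [0,0,0,0.6,0.24,0,1],
  [0,0,0,0.75,0.3,0,1],
  [0,0,0,0.9,0.36,0,1],
  [0,0,0,1,0.4,0,1],
  [0,0,0,1,0.45,0,1],
  [0,0,0,1,0.5,0,1],
  [0,0,0,1,0.55,0,1],
])

```text
t: 2.1
position: [0.4324, -0.1185, 0.401]
tcp_rot: [0.672, 0.741, -0.0, -0.0]
force: [-0.0, 0.4, -0.1]
grip_width: -0.0001
grasp_force: 0.0
```

Emit:
servo_tool([
  [0,0,0,0.15,0.06,0,1],
  [0,0,0,0.3,0.12,0,1],
  [0,0,0,0.45,0.18,0,1],
  [0,0,0,0.6,0.24,0,1],
  [0,0,0,0.75,0.3,0,1],
  [0,0,0,0.9,0.36,0,1],
  [0,0,0,1,0.4,0,1],
  [0,0,0,1,0.4,0,1],
  [0,0,0,1,0.4,0,1],
  [0,0,0,1,0.4,0,1],
])

```text
t: 3.1
position: [0.5068, 0.1396, 0.4011]
tcp_rot: [0.672, 0.741, -0.0, -0.0]
force: [0.5, 0.0, 0.7]
grip_width: -0.0
grasp_force: 0.0
```

Emit:
servo_tool([
  [0,0,0,0.1,0.05,0,1],
  [0,0,0,0.2,0.1,0,1],
  [0,0,0,0.3,0.15,0.05,1],
  [0,0,0,0.4,0.2,0.1,1],
  [0,0,0,0.47,0.2,0.15,1],
  [0,0,0,0.47,0.2,0.2,1],
  [0,0,0,0.47,0.2,0.2,1],
  [0,0,0,0.47,0.2,0.2,1],
  [0,0,0,0.47,0.2,0.2,1],
  [0,0,0,0.47,0.2,0.2,1],
])

```text
t: 4.1
position: [0.545, 0.2619, 0.352]
tcp_rot: [0.672, 0.741, 0.0, 0.0]
force: [0.6, 0.2, 1.1]
grip_width: -0.0002
grasp_force: 0.0
```

```bash
python3 - <<'E'
from h import *
a=cap('scene','s1');w=cap('wrist','w1')
cv2.imwrite('pics/c1.png',np.hstack([cv2.resize(a['pixels'][60:210,280:400],(400,500),interpolation=2),cv2.resize(w['pixels'],(400,300))[:0].reshape(0,0,3) if 0 else cv2.copyMakeBorder(cv2.resize(w['pixels'],(400,300)),0,200,0,0,0)])[:,:,::-1])
E
```

```text
(no output)
```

View pics/c1.png

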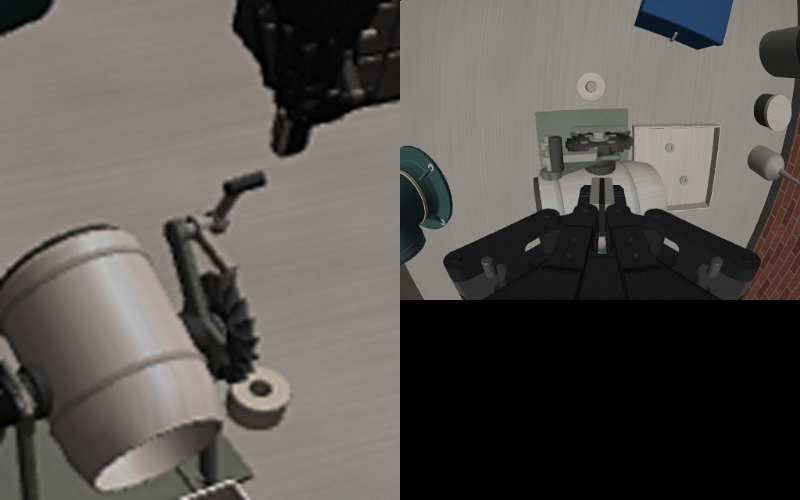

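Emit:
servo_tool([
  [0,0,0,0,0,0.08,1],
  [0,0,0,0,0,0.16,1],
  [0,0,0,0,0,0.24,1],
  [0,0,0,0,0,0.32,1],
  [0,0,0,0,-0.04,0.33,1],
  [0,0,0,0,-0.07,0.33,1],
  [0,0,0,0,-0.1,0.33,1],
  [0,0,0,0,-0.12,0.33,1],
  [0,0,0,0,-0.14,0.33,1],
  [0,0,0,0,-0.16,0.33,1],
])

```text
t: 5.2
position: [0.5054, 0.2587, 0.2697]
tcp_rot: [0.672, 0.741, 0.001, 0.001]
force: [4.6, 0.7, 3.5]
grip_width: -0.0
grasp_force: 2.4
```

Emit:
servo_tool([
  [0,0,0,0,-0.015,0,1],
  [0,0,0,0,-0.03,0,1],
  [0,0,0,0,-0.04,0,1],
  [0,0,0,0,-0.05,0,1],
  [0,0,0,0,-0.06,0,1],
  [0,0,0,0,-0.07,0,1],
  [0,0,0,0,-0.075,0,1],
  [0,0,0,0,-0.08,0,1],
  [0,0,0,0,-0.085,0,1],
  [0,0,0,0,-0.09,0,1],
])

```text
t: 6.2
position: [0.4824, 0.2562, 0.2683]
tcp_rot: [0.672, 0.741, -0.0, -0.0]
force: [5.4, -0.6, -1.8]
grip_width: -0.0003
grasp_force: 2.5
```

```bash
python3 - <<'E'
from h import *
a=cap('scene','s2');b=cap('top')
cv2.imwrite('pics/c2.png',cv2.resize(a['pixels'][75:195,300:400],(500,600),interpolation=2)[:,:,::-1])
print(sensors.sense()['force'])
E
```

```text
[ 4.83502817  0.02133249 -0.91793481]
```

View pics/c2.png

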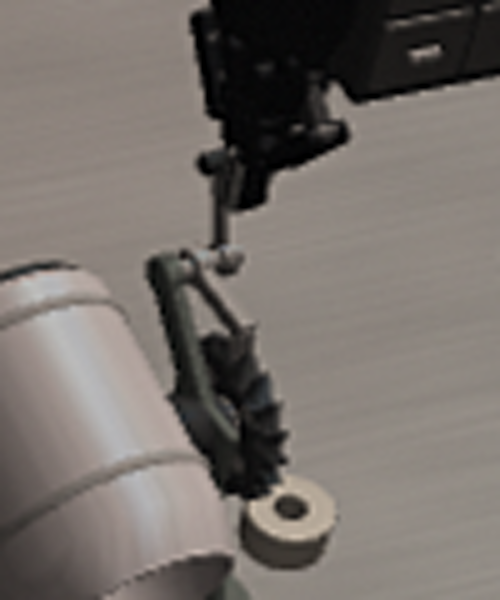

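Emit:
servo_tool([
  [0,0,0,0,-0.002,0,1],
  [0,0,0,0,-0.004,0,1],
  [0,0,0,0,-0.006,0,1],
  [0,0,0,0,-0.008,0,1],
  [0,0,0,0,-0.01,0,1],
  [0,0,0,0,-0.012,0,1],
  [0,0,0,0,-0.014,0,1],
  [0,0,0,0,-0.016,0,1],
  [0,0,0,0,-0.016,0,1],
  [0,0,0,0,-0.016,0,1],
])

```text
t: 7.3
position: [0.4785, 0.2559, 0.2684]
tcp_rot: [0.672, 0.741, -0.0, -0.0]
force: [4.7, 0.9, -1.4]
grip_width: -0.0004
grasp_force: 2.4
```

Emit:
servo_tool([
  [0,0,0,0,-0.002,0,1],
  [0,0,0,0,-0.004,0,1],
  [0,0,0,0,-0.006,0,1],
  [0,0,0,0,-0.008,0,1],
  [0,0,0,0,-0.01,0,1],
  [0,0,0,0,-0.012,0,1],
  [0,0,0,0,-0.012,0,1],
  [0,0,0,0,-0.012,0,1],
  [0,0,0,0,-0.012,0,1],
  [0,0,0,0,-0.012,0,1],
])

```text
t: 8.3
position: [0.4758, 0.2556, 0.2685]
tcp_rot: [0.672, 0.741, -0.0, 0.0]
force: [8.1, 0.4, -1.0]
grip_width: 0.0001
grasp_force: 3.0
```

Emit:
servo_tool([
  [0,0,0,0,0.08,0,1],
  [0,0,0,0,0.12,-0.1,1],
  [0,0,0,0,0.12,-0.25,1],
  [0,0,0,0,0.16,-0.42,1],
  [0,0,0,-0.15,0.25,-0.5,0.5],
  [0,0,0,-0.3,0.32,-0.5,0],
  [0,0,0,-0.45,0.4,-0.5,-0.5],
  [0,0,0,-0.6,0.46,-0.5,-1],
  [0,0,0,-0.75,0.52,-0.5,-1],
  [0,0,0,-0.9,0.58,-0.5,-1],
])

```text
t: 9.3
position: [0.6418, 0.0446, 0.3933]
tcp_rot: [0.672, 0.741, -0.001, -0.001]
force: [0.4, -0.2, 0.5]
grip_width: 0.085
grasp_force: 0.0
```

Emit:
servo_tool([
  [0,0,0,-0.1,0,0,-1],
  [0,0,0,-0.2,0,0,-1],
  [0,0,0,-0.3,0,0,-1],
  [0,0,0,-0.32,0,0,-1],
  [0,0,0,-0.32,0,0.0,-1],
  [0,0,0,-0.32,0,0.05,-1],
  [0,0,0,-0.32,0,0.1,-1],
  [0,0,0,-0.32,0,0.15,-1],
  [0,0,0,-0.32,0,0.2,-1],
  [0,0,0,-0.32,0,0.2,-1],
])

```text
t: 10.3
position: [0.6489, -0.0322, 0.3426]
tcp_rot: [0.671, 0.741, -0.001, -0.001]
force: [0.8, 0.3, 0.5]
grip_width: 0.0855
grasp_force: 0.0
```

```bash
python3 - <<'E'
from h import *
a=cap('scene','s3')
w=cap('wrist','w3')
cv2.imwrite('pics/c3.png',np.hstack([cv2.resize(a['pixels'][80:230,230:400],(400,353),interpolation=2),cv2.copyMakeBorder(cv2.resize(w['pixels'],(400,300)),0,53,0,0,0)])[:,:,::-1])
P=cloud(a)
q=P[165:205,250:290].reshape(-1,3);q=q[(q[:,2]>.22)&(q[:,2]<.27)&(q[:,1]<.01)]
print(len(q),np.percentile(q,[5,50,95],axis=0))
m=(P[...,2]>.255)&(P[...,2]<.30)&(P[...,1]>.22)&(P[...,1]<.3)&(P[...,0]<.55)&(P[...,0]>.4);q=P[m];print(len(q),np.percentile(q,[5,50,95],axis=0))
E
```

```text
356 [[ 0.6369182  -0.07627699  0.23460746]
 [ 0.65120309 -0.03711511  0.24613912]
 [ 0.65957754  0.0049633   0.25066427]]
87 [[0.45143324 0.23849779 0.25846444]
 [0.45952933 0.24941282 0.28437442]
 [0.47011439 0.26918017 0.29137765]]
```

View pics/c3.png

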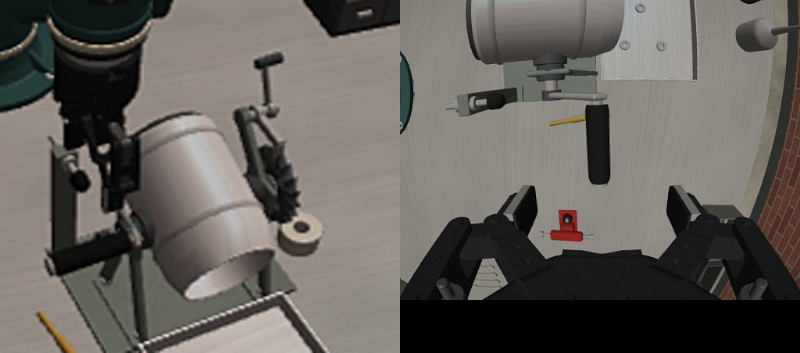

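Emit:
servo_tool([
  [0,0,0,0,0,0.1,-1],
  [0,0,0,0,0,0.2,-1],
  [0,0,0,0,-0.005,0.3,-1],
  [0,0,0,0,-0.005,0.4,-1],
  [0,0,0,0,-0.005,0.46,-1],
  [0,0,0,0,-0.005,0.49,-1],
  [0,0,0,0,-0.005,0.49,0.2],
  [0,0,0,0,-0.005,0.49,1],
  [0,0,0,0,-0.005,0.49,1],
  [0,0,0,0,-0.005,0.49,1],
])

```text
t: 11.4
position: [0.6481, -0.0338, 0.2218]
tcp_rot: [0.672, 0.741, -0.0, -0.0]
force: [-11.5, -1.3, -0.9]
grip_width: 0.0281
grasp_force: 5.5
```

Emit:
servo_tool([
  [0,0,0,0,0,0,1],
  [0,0,0,0,0,0,1],
  [0,0,0,0,0,0,1],
  [0,0,0,0,0,0,1],
  [0,0,0,0,0,0,1],
  [0,0,0,0,0,0,1],
  [0,0,0,0,0,0,1],
  [0,0,0,0,0,0,1],
  [0,0,0,0,0,0,1],
  [0,0,0,0,0,0,1],
])

```text
t: 12.4
position: [0.6479, -0.0338, 0.2216]
tcp_rot: [0.671, 0.741, -0.0, -0.0]
force: [-6.8, -0.5, 1.3]
grip_width: 0.0243
grasp_force: 58.6
```

```bash
python3 - <<'E'
from h import *
c=dict(np.load('pics/w3.npz'));z=c['range_z']
v,u=np.mgrid[:384,:512];du=u-c['cx'];dv=v-c['cy'];rr=np.hypot(du,dv)+1e-9;th=rr/c['fx']
P=np.stack([z*np.tan(th)*du/rr,z*np.tan(th)*dv/rr,z],-1);P=(P-c['t'])@c['R']
# stand-ish axes
ps=.115;ex=np.array([np.cos(ps),np.sin(ps),0]);ey=np.array([-np.sin(ps),np.cos(ps),0])
O=np.array([.557,.133,0]);S=np.stack([(P-O)@ex,(P-O)@ey,P[...,2]],-1)
np.save('pics/S.npy',S)
for y0,y1 in((-.215,-.19),(-.19,-.16),(-.16,-.135),(-.13,-.112),(-.11,-.095)):
    m=(z>0)&(S[...,1]>y0)&(S[...,1]<y1)&(S[...,2]>.12)&(S[...,2]<.26)&(S[...,0]>-.04)&(S[...,0]<.1)
    q=S[m]
    if len(q)<5: continue
    print(y0,len(q))
    for x0 in np.arange(-.04,.1,.01):
        s=q[(q[:,0]>=x0)&(q[:,0]<x0+.01)]
        if len(s):print('  %.3f n=%d top z %.3f med %.3f'%(x0+.005,len(s),np.percentile(s[:,2],95),np.median(s[:,2])))
cv2.imwrite('pics/c4.png',cv2.resize(c['pixels'][40:250,50:300],(750,600),interpolation=2)[:,:,::-1])
E
```

```text
-0.215 730
  0.055 n=107 top z 0.245 med 0.243
  0.065 n=290 top z 0.249 med 0.248
  0.075 n=285 top z 0.249 med 0.247
  0.085 n=48 top z 0.242 med 0.239
-0.19 994
  0.055 n=169 top z 0.246 med 0.244
  0.065 n=397 top z 0.249 med 0.248
  0.075 n=393 top z 0.249 med 0.247
  0.085 n=35 top z 0.240 med 0.239
-0.16 904
  0.055 n=169 top z 0.247 med 0.244
  0.065 n=365 top z 0.250 med 0.248
  0.075 n=355 top z 0.249 med 0.246
  0.085 n=15 top z 0.238 med 0.237
-0.13 1091
  -0.015 n=13 top z 0.169 med 0.167
  -0.005 n=101 top z 0.175 med 0.173
  0.005 n=115 top z 0.183 med 0.174
  0.015 n=91 top z 0.196 med 0.188
  0.025 n=80 top z 0.207 med 0.201
  0.035 n=89 top z 0.220 med 0.213
  0.045 n=99 top z 0.230 med 0.225
  0.055 n=128 top z 0.244 med 0.237
  0.065 n=233 top z 0.248 med 0.244
  0.075 n=142 top z 0.247 med 0.241
-0.11 296
  -0.015 n=19 top z 0.176 med 0.175
  -0.005 n=86 top z 0.180 med 0.170
  0.005 n=145 top z 0.181 med 0.169
  0.015 n=43 top z 0.177 med 0.172
  0.025 n=3 top z 0.166 med 0.164
```

View pics/c4.png

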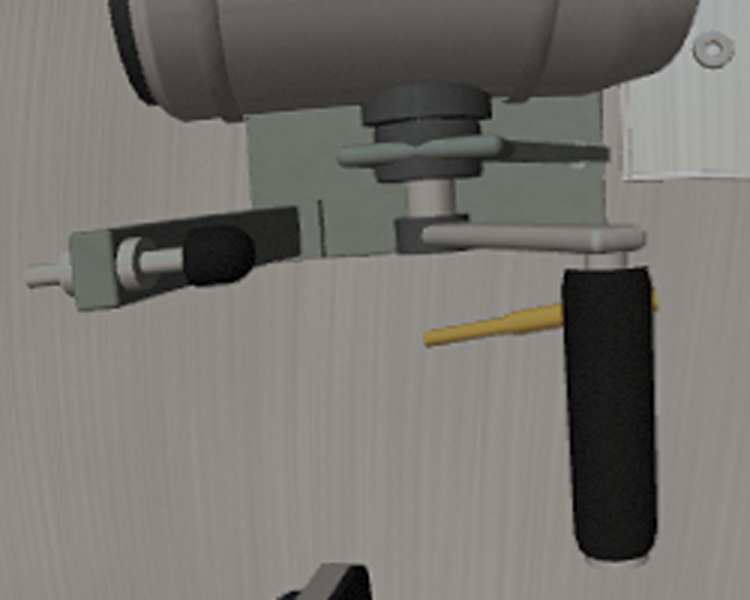

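Emit:
servo_tool([
  [0,0,0,0,0.005,0.004,1],
  [0,0,0,0,0.01,0.008,1],
  [0,0,0,0,0.015,0.013,1],
  [0,0,0,0,0.02,0.018,1],
  [0,0,0,0,0.025,0.023,1],
  [0,0,0,0,0.03,0.028,1],
  [0,0,0,0,0.03,0.028,1],
  [0,0,0,0,0.03,0.028,1],
  [0,0,0,0,0.03,0.028,1],
  [0,0,0,0,0.03,0.028,1],
])

```text
t: 13.4
position: [0.6548, -0.033, 0.2145]
tcp_rot: [0.671, 0.741, -0.001, -0.001]
force: [-8.9, 0.2, 2.8]
grip_width: 0.0243
grasp_force: 58.9
```

```bash
python3 - <<'E'
from h import *
a=cap('scene','s4')
cv2.imwrite('pics/c5.png',np.hstack([cv2.resize(np.load('pics/s3.npz')['pixels'][95:185,320:375],(350,573),interpolation=2),cv2.resize(a['pixels'][95:185,320:375],(350,573),interpolation=2)])[:,:,::-1])
E
```

```text
(no output)
```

View pics/c5.png

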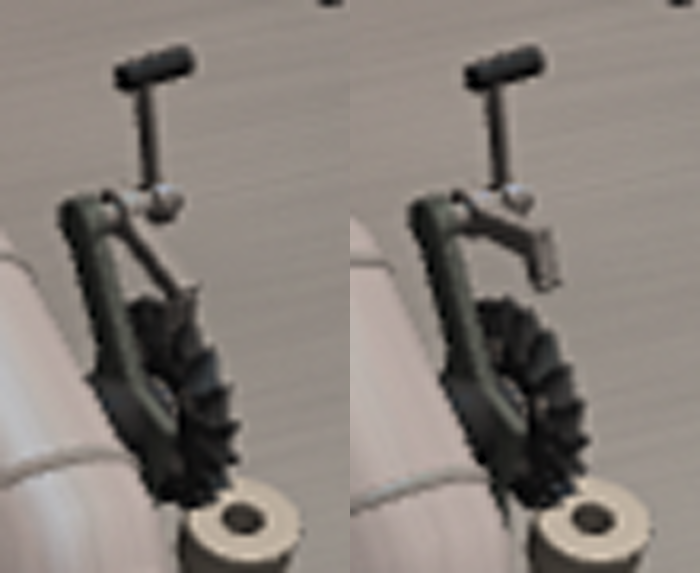

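```bash
python3 - <<'E'
from h import *
S=np.load('pics/S.npy')
m=(abs(S[...,1]+.122)<.008)&(S[...,2]>.18)&(S[...,2]<.215)&(S[...,0]>-.14)&(S[...,0]<.0)
q=S[m]
for x0 in np.arange(-.14,0,.005):
    s=q[(q[:,0]>=x0)&(q[:,0]<x0+.005)]
    if len(s):print('%.4f n=%d %.3f'%(x0,len(s),s[:,2].max()))
print(q[:,0].max())
ph=.8
while ph>-.5:
    p=ph-.045*np.arange(1,11);print('start',round(ph,2))
    print([[round(.4*(np.sin(a)-np.sin(ph)),3),round(-.4*(np.cos(a)-np.cos(ph)),3)] for a in p]);ph=p[-1]
E
```

```text
-0.1400 n=7 0.201
-0.1350 n=41 0.208
-0.1300 n=28 0.209
-0.1250 n=55 0.210
-0.1200 n=52 0.210
-0.1150 n=57 0.210
-0.1100 n=79 0.210
-0.1050 n=77 0.208
-0.1000 n=85 0.207
-0.0950 n=30 0.202
-0.0900 n=33 0.202
-0.0850 n=20 0.203
-0.0800 n=39 0.209
-0.0750 n=65 0.209
-0.0700 n=69 0.209
-0.0650 n=82 0.208
-0.0600 n=98 0.206
-0.05532777749905831
start 0.8
[[np.float64(-0.013), np.float64(-0.013)], [np.float64(-0.026), np.float64(-0.025)], [np.float64(-0.04), np.float64(-0.036)], [np.float64(-0.055), np.float64(-0.047)], [np.float64(-0.069), np.float64(-0.057)], [np.float64(-0.085), np.float64(-0.066)], [np.float64(-0.1), np.float64(-0.075)], [np.float64(-0.117), np.float64(-0.083)], [np.float64(-0.133), np.float64(-0.091)], [np.float64(-0.15), np.float64(-0.097)]]
start 0.35
[[np.float64(-0.017), np.float64(-0.006)], [np.float64(-0.034), np.float64(-0.011)], [np.float64(-0.052), np.float64(-0.015)], [np.float64(-0.069), np.float64(-0.018)], [np.float64(-0.087), np.float64(-0.021)], [np.float64(-0.105), np.float64(-0.023)], [np.float64(-0.123), np.float64(-0.024)], [np.float64(-0.141), np.float64(-0.024)], [np.float64(-0.159), np.float64(-0.024)], [np.float64(-0.177), np.float64(-0.022)]]
start -0.1
[[np.float64(-0.018), np.float64(0.002)], [np.float64(-0.036), np.float64(0.005)], [np.float64(-0.053), np.float64(0.009)], [np.float64(-0.071), np.float64(0.014)], [np.float64(-0.088), np.float64(0.019)], [np.float64(-0.105), np.float64(0.025)], [np.float64(-0.121), np.float64(0.032)], [np.float64(-0.138), np.float64(0.04)], [np.float64(-0.154), np.float64(0.048)], [np.float64(-0.169), np.float64(0.057)]]
```

Emit:
servo_tool([
  [0,0,0,0,-0.013,-0.013,1],
  [0,0,0,0,-0.026,-0.025,1],
  [0,0,0,0,-0.04,-0.036,1],
  [0,0,0,0,-0.055,-0.047,1],
  [0,0,0,0,-0.069,-0.057,1],
  [0,0,0,0,-0.085,-0.066,1],
  [0,0,0,0,-0.1,-0.075,1],
  [0,0,0,0,-0.117,-0.083,1],
  [0,0,0,0,-0.133,-0.091,1],
  [0,0,0,0,-0.15,-0.097,1],
])

```text
t: 14.45
position: [0.619, -0.0376, 0.2405]
tcp_rot: [0.672, 0.741, 0.0, 0.002]
force: [-3.2, -5.5, 14.8]
grip_width: 0.024
grasp_force: 60.0
```

Emit:
servo_tool([
  [0,0,0,-0.002,-0.017,-0.01,1],
  [0,0,0,-0.003,-0.034,-0.017,1],
  [0,0,0,-0.004,-0.052,-0.023,1],
  [0,0,0,-0.005,-0.069,-0.027,1],
  [0,0,0,-0.006,-0.087,-0.03,1],
  [0,0,0,-0.007,-0.105,-0.032,1],
  [0,0,0,-0.008,-0.123,-0.033,1],
  [0,0,0,-0.009,-0.141,-0.034,1],
  [0,0,0,-0.01,-0.159,-0.034,1],
  [0,0,0,-0.01,-0.177,-0.033,1],
])

```text
t: 15.45
position: [0.5742, -0.0435, 0.2483]
tcp_rot: [0.671, 0.741, 0.0, 0.0]
force: [-8.8, 1.5, 14.7]
grip_width: 0.0239
grasp_force: 60.2
```

Emit:
servo_tool([
  [0,0,0,-0.001,-0.018,-0.002,1],
  [0,0,0,-0.001,-0.036,-0.001,1],
  [0,0,0,-0.001,-0.053,0.002,1],
  [0,0,0,-0.002,-0.071,0.006,1],
  [0,0,0,-0.002,-0.088,0.011,1],
  [0,0,0,-0.003,-0.105,0.016,1],
  [0,0,0,-0.003,-0.121,0.023,1],
  [0,0,0,-0.004,-0.138,0.031,1],
  [0,0,0,-0.004,-0.154,0.039,1],
  [0,0,0,-0.004,-0.169,0.048,1],
])

```text
t: 16.45
position: [0.5315, -0.049, 0.2357]
tcp_rot: [0.672, 0.741, -0.001, -0.0]
force: [-13.9, -3.2, 13.1]
grip_width: 0.0235
grasp_force: 60.2
```

Emit:
servo_tool([
  [0,0,0,0,-0.013,-0.003,1],
  [0,0,0,0,-0.02,0.0,1],
  [0,0,0,0,-0.028,0.005,1],
  [0,0,0,0,-0.035,0.01,1],
  [0,0,0,0,-0.042,0.016,1],
  [0,0,0,0,-0.049,0.021,1],
  [0,0,0,0,-0.056,0.026,1],
  [0,0,0,0,-0.063,0.032,1],
  [0,0,0,0,-0.069,0.037,1],
  [0,0,0,0,-0.075,0.043,1],
])

```text
t: 17.45
position: [0.5146, -0.0511, 0.2241]
tcp_rot: [0.672, 0.741, -0.0, 0.001]
force: [3.4, -5.2, -8.2]
grip_width: 0.0238
grasp_force: 62.5
```

Emit:
servo_tool([
  [0,0,0,0,-0.001,0.003,1],
  [0,0,0,0,-0.003,0.005,1],
  [0,0,0,0,-0.004,0.007,1],
  [0,0,0,0,-0.006,0.009,1],
  [0,0,0,0,-0.008,0.011,1],
  [0,0,0,0,-0.009,0.013,1],
  [0,0,0,0,-0.011,0.015,1],
  [0,0,0,0,-0.012,0.0165,1],
  [0,0,0,0,-0.012,0.0165,1],
  [0,0,0,0,-0.012,0.0165,1],
])

```text
t: 18.45
position: [0.5109, -0.0516, 0.2204]
tcp_rot: [0.672, 0.741, -0.001, 0.001]
force: [-3.5, -6.6, -0.2]
grip_width: 0.0236
grasp_force: 63.6
```

Emit:
servo_tool([
  [0,0,0,-0.001,-0.001,0.001,1],
  [0,0,0,-0.002,-0.002,0.002,1],
  [0,0,0,-0.003,-0.003,0.003,1],
  [0,0,0,-0.003,-0.004,0.004,1],
  [0,0,0,-0.003,-0.005,0.005,1],
  [0,0,0,-0.003,-0.006,0.006,1],
  [0,0,0,-0.003,-0.007,0.007,1],
  [0,0,0,-0.003,-0.008,0.008,1],
  [0,0,0,-0.003,-0.008,0.008,1],
  [0,0,0,-0.003,-0.008,0.008,1],
])

```text
t: 19.45
position: [0.5088, -0.0519, 0.2182]
tcp_rot: [0.672, 0.741, -0.0, -0.0]
force: [-4.9, -2.3, -0.5]
grip_width: 0.024
grasp_force: 63.8
```

```bash
python3 - <<'E'
from h import *
a=cap('scene','s5');b=cap('wrist','w5')
cv2.imwrite('pics/c6.png',np.hstack([cv2.resize(a['pixels'][115:215,235:310],(400,533),interpolation=2),cv2.resize(b['pixels'][60:280,100:265],(400,533),interpolation=2)])[:,:,::-1])
E
```

```text
(no output)
```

View pics/c6.png

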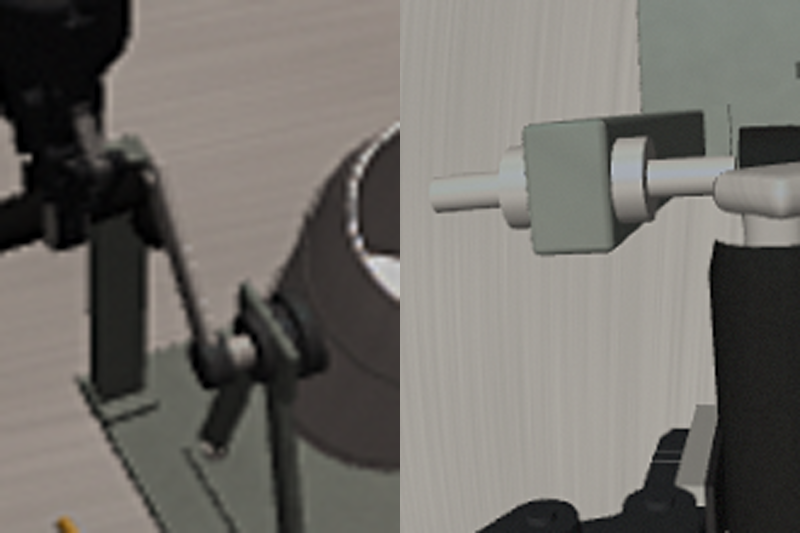

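Emit:
servo_tool([
  [0,0,0,0,-0.001,0.001,1],
  [0,0,0,0,-0.002,0.002,1],
  [0,0,0,0,-0.003,0.003,1],
  [0,0,0,0,-0.004,0.004,1],
  [0,0,0,0,-0.005,0.005,1],
  [0,0,0,0,-0.006,0.006,1],
  [0,0,0,0,-0.006,0.006,1],
  [0,0,0,0,-0.006,0.006,1],
  [0,0,0,0,-0.006,0.006,1],
  [0,0,0,0,-0.006,0.006,1],
])

```text
t: 20.55
position: [0.5081, -0.052, 0.2174]
tcp_rot: [0.672, 0.741, 0.0, 0.001]
force: [-4.4, -0.5, 8.0]
grip_width: 0.0239
grasp_force: 64.7
```

Emit:
servo_tool([
  [0,0,0,0,-0.001,0.001,1],
  [0,0,0,0,-0.002,0.002,1],
  [0,0,0,0,-0.003,0.003,1],
  [0,0,0,0,-0.004,0.004,1],
  [0,0,0,0,-0.005,0.005,1],
  [0,0,0,0,-0.006,0.006,1],
  [0,0,0,0,-0.006,0.006,1],
  [0,0,0,0,-0.006,0.006,1],
  [0,0,0,0,-0.006,0.006,1],
  [0,0,0,0,-0.006,0.006,1],
])

```text
t: 21.55
position: [0.5079, -0.0521, 0.217]
tcp_rot: [0.671, 0.741, 0.002, 0.002]
force: [-0.8, 2.0, 18.8]
grip_width: 0.0242
grasp_force: 65.5
```

Emit:
servo_tool([
  [0,0,0,0,0.002,-0.003,1],
  [0,0,0,0,0.004,-0.006,1],
  [0,0,0,0,0.005,-0.007,1],
  [0,0,0,0,0.005,-0.007,1],
  [0,0,0,0,0.005,-0.007,1],
  [0,0,0,0,0.005,-0.007,1],
  [0,0,0,0,0.005,-0.007,1],
  [0,0,0,0,0.005,-0.007,1],
  [0,0,0,0,0.005,-0.007,1],
  [0,0,0,0,0.005,-0.007,1],
])

```text
t: 22.55
position: [0.5081, -0.052, 0.2174]
tcp_rot: [0.672, 0.741, 0.0, 0.001]
force: [-2.0, 0.1, 8.1]
grip_width: 0.024
grasp_force: 64.5
```

Emit:
servo_tool([
  [0,0,0,0,0.001,-0.002,1],
  [0,0,0,0,0.001,-0.002,1],
  [0,0,0,0,0.001,-0.002,1],
  [0,0,0,0,0.001,-0.002,0.3],
  [0,0,0,0,0.001,-0.002,0],
  [0,0,0,0,0.001,-0.002,-0.3],
  [0,0,0,0,0.001,-0.002,-0.6],
  [0,0,0,0,0.001,-0.002,-1],
  [0,0,0,0,0.001,-0.002,-1],
  [0,0,0,0,0.001,-0.002,-1],
])

```text
t: 23.55
position: [0.5078, -0.0519, 0.2171]
tcp_rot: [0.672, 0.741, 0.0, -0.0]
force: [0.0, 0.3, -0.0]
grip_width: 0.0856
grasp_force: 0.0
```

Emit:
servo_tool([
  [0,0,0,0,0,0,-1],
  [0,0,0,0,0,-0.03,-1],
  [0,0,0,0,0,-0.08,-1],
  [0,0,0,0,0,-0.16,-1],
  [0,0,0,0,0,-0.26,-1],
  [0,0,0,0,0,-0.38,-1],
  [0,0,0,0,0,-0.5,-1],
  [0,0,0,0,0,-0.55,-1],
  [0,0,0,0,0,-0.55,-1],
  [0,0,0,0,0,-0.55,-1],
])

```text
t: 24.55
position: [0.5079, -0.0519, 0.3543]
tcp_rot: [0.672, 0.741, -0.0, -0.0]
force: [0.8, -0.5, 0.2]
grip_width: 0.0852
grasp_force: 0.0
```

```bash
python3 - <<'E'
from h import *
a=cap('scene','s6')
cv2.imwrite('pics/c7.png',cv2.resize(a['pixels'][90:290,235:400],(495,600),interpolation=2)[:,:,::-1])
print(sensors.sense()['force'],sensors.sense()['position'])
E
```

```text
[ 0.02292027  0.53055969 -0.4803509 ] [ 0.507643   -0.05189216  0.35396185]
```

View pics/c7.png

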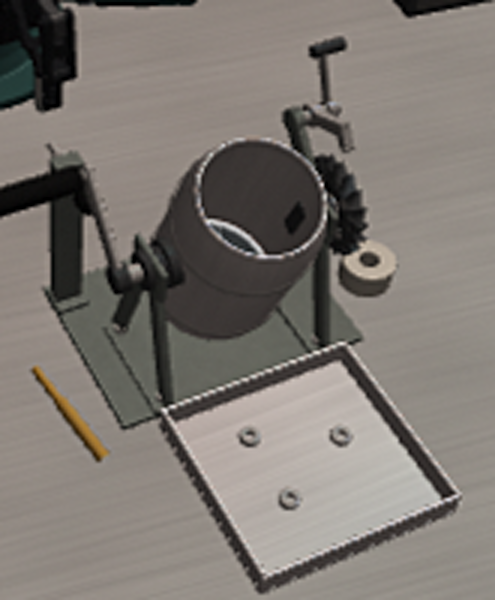

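The crank arm (about 90,200 in the crop) rests against the buffer. The lever is off and the pawl (340,130) stands clear of the wheel. The hand is free and the bystanders have not moved.

```bash
python3 -c "
from h import *
print(r.finish_job())"
```

```text
the job is handed in; nothing more can be done
None
```

The drum is eased back onto the rubber buffer with the lever off, the pawl clear and the hand off the crank; I handed the job in at about 25 s, and no verdict came back. For about a second at first contact the crank pressed the buffer with an estimated 23 N, close to the 25 N limit, before I backed it off.

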